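Weigh a wooden tool case on a narrow weigh beam

TASK

Weigh the wooden case: first lift the brass check weight off the narrow weigh beam and set it down gently, standing, in the green tray; then slide (do not lift) the wooden case from its deck across the gap until it rests level on the beam alone, touching neither deck. After that swing the red-balled lock lever fully over to its other side, then press the red record button on the grey console fully in and let go. Do not disturb the blue case or the other things on the bench.

Things in the scene. Friction and masses are not known exactly. Their poses are not given: they have to be found in the camera images.
- station: Weigh station, fixed: dark base plate 170 x 440 x 12 carrying along its y axis a deck, the weigh beam and another deck. Origin: base centre, at table level. x runs along the beam, away from the robot (yaw within 0.25 rad), y across decks and beam. Beam centred on the origin; 40 gaps part it from the decks, which reach from 65 to 215 from its centre line.
- beam: Aluminium weigh beam with yellow ends, fixed, 150 long (x) by 50 wide (y), top 68.5 above the table (1.5 below the decks). Origin and axes are the station's.
- deck_left: Grey deck on the station's +y side, 160 (x) x 150 (y), top 70 above the table, open on all sides, red line along its edge by the beam. Origin: at table level under the deck's centre.
- deck_right: The same deck on the -y side.
- weight: Brass check weight, 0.7 kg, standing on the beam at the start: body of diameter 44 up to 52 high, neck of diameter 18, then a round grip knob of diameter 30 from 76 to 98 above its underside. Origin: centre of its underside, z up.
- tray: Green open tray fixed to the table, 140 (x) x 120 (y) x 28 high, walls and floor 5 thick. Origin: centre of its underside. It stands on the robot's left or right, the console on the other side.
- wood_case: Closed light wooden case, brass clasps, about 0.6 kg, 150 (x) x 100 (y) x 45 high, too wide to grasp, lying on either deck, its long side along the beam within 0.15 rad. Origin: centre of its underside; centre of mass in its middle. It slides on the decks and beam when pushed on its long side with a few newtons.
- console: Grey indicator console fixed to the table, 85 x 110 x 40 high, with a dark display and the red record button on top. Origin: centre of its underside.
- lock (a joint): Lock lever: steel stick 80 long with a red ball, on a low grey block at the robot's end of the beam (118 from the beam's centre). It swings in the plane across the beam. 0: leaning about 0.5 rad to the station's -y side; 1.0: as far to the +y side. Starts at 0 to 0.15 rad; stays where it is left, moves with a light push.
- lock_tip (a point): Centre of the free end of the lock lever, in the red ball.
- record (a joint): Travel of the record button in m: 0 out, 0.006 fully pressed in (5 N); springs back.
- record_top (a point): Centre of the top face of the record button (diameter 28), which is pressed straight down.
- blue_case: Closed blue plastic case, 130 x 96 x 50, on the other deck. Leave alone. Origin: centre of its underside.
- tool_bar_a: Dark steel lathe tool bar, 25 x 25 x 164, lying on the table. Leave alone.
- tool_bar_b: Dark steel lathe tool bar, 25 x 25 x 149, lying on the table. Leave alone.
- chuck: Steel drill chuck, diameter 60, 78 high, standing. Leave alone.
- bottle: White bottle with a red cap, diameter 56, 140 high. Leave alone.
- cup: Yellow plastic cup, diameter 90, 75 high. Leave alone.
- spanner: Steel spanner 150 long, lying flat. Leave alone.
- wood_block: Dark wooden block 110 x 60 x 35. Leave alone.
Things that resemble listed ones, but are neither listed nor needed, are in the scene too. What is shaped like the weight but orange or purple is not meant.

How it is judged:
By the outcome, as a careful person would: the job done as asked, in the order asked, and still so for the second after the job is handed in, with the robot touching nothing.
It also fails if it takes over 70 s, if anything falls off the work surface, if the arm or the gripper's body presses on something with over 40 N, if the wrist force passes 120 N, or if a joint passes its speed limit or range.

ROBOT

A 6-joint arm with a two-finger parallel gripper is mounted at the origin on the work surface. World frame = base frame: x ahead of the robot, y to its left, z up, the work surface at z = 0. Lengths are in m, angles in rad, forces in N, time in s.
With the tool pointing down it reaches from about 0.25 to 0.725 m from the base axis. Payload 9.7 kg.
Tool frame: the origin (TCP) lies between the finger pads; the fingertips stand 17 mm ahead of it and the grasp point (between the pads) lies 2 mm behind it (manip.tip_extent is the distance from the TCP to the fingertips, in m); z points along the fingers, y is the line along which they close (so a half turn about z gives the same grasp; the last joint's range is limited). The gripper opens to 85 mm and grips with 20 to 120 N. Pads are 22 mm wide; open, the fingers measure 114 mm over their backs; the gripper's body (76 mm by 85 mm) begins 54 mm behind the grasp point. The pads swing forward as they close: fully open they stand 13 mm farther back than shut.
Start: joints at [-1.256, 0.087, 0.176, 1.66, 0, 1.571], TCP at [0.17, -0.523, 0.248] pointing down, gripper open.
Joint ranges: [-3.13, 3.13], [-0.85, 1.81], [-1.15, 1.24], [-2.2, 2.28], [-1.44, 1.52], [-3.14, 3.14]. Speed limits (rad/s): [2.22, 2.22, 2.57, 3.14, 3.14, 3.14].

INTERFACE

Orientations are given as a 3x3 rotation matrix whose columns are the frame's x, y, z axes.
In Python, from workcell import manip gives the robot as it stands.
- The arm moves only by the tool play_rows, never from a script. Its argument "targets" is a list that holds one entry, the list of rows, each a list of 7 numbers: the turn, a rotation vector about the tool's x, y, z in degrees, then the shift along the tool's x, y, z in cm, then the closure, from -1 (fully open) to 1 (shut), so that 0 is half open. In form: [[[wx, wy, wz, x, y, z, grip], ...]]. A call has 1 to 20 rows; each row shifts and turns the commanded pose from where the row before left it, along the tool's axes as they then stand; what a row does not reach is not made up. A row lasts 1/10 s, in which the tool goes at most 50 mm and 8.59 degrees, less where a joint would pass 70% of its speed; a pose out of reach is approached as far as the arm can. A call with a gripper value outside its range is refused whole. The fingers move at their own pace and stop on an object; "grip_force" is the grip in N (left out, the last holds). Time passes only in rows, so rows that do not move let the fingers close. It gives the time, the measured TCP pose, the force and the opening at its end, in the units of the state.
- manip.sense(): the state, without advancing time (a new reading comes with each control period).
- manip.read_camera(name): name is "scene" or "top" or "wrist"; returns the picture (420x560x3 uint8, red, green, blue); there is no depth.
- manip.calibration(name): a dict with "fovy" (degrees; the focal length in pixels is half the picture's height over the tangent of half this angle, whatever the lens; pixels are square), "cx", "cy" (the principal point, pixels), "D" ([k1, k2, p1, p2, k3] as OpenCV has them; the pictures are not rectified), "extrinsics" (4x4, takes a point from world to camera coordinates). Camera axes: x right, y down, z forward; pixel columns grow to the right and rows downward; lengths in m; the calibration is good to about 2 mm. A picture is of the moment at which its call begins: read the wrist's pose just before it. calibration takes no time and is no camera call; for the wrist camera it gives the pose at the moment of the call.
- manip.finish_job(): hands the job in, once; it reports no verdict.
The state is a dict: "t": time; "joints": joint angles; "qd": joint speeds; "effort": joint torques, N m; "tool_pos": TCP position; "eef_rot": TCP orientation; "contact_force": force on the tool from outside, world axes, zero at the start; "wrist_torque": the same for the moment, N m; "width": finger opening in m.
Only numpy, scipy, OpenCV 4.12 (cv2) and the standard library are available. Lean on these libraries where they do the work, as an engineer would, in place of code of your own. Each camera call takes 0.05 s, during which the arm holds its last target. There are 200 camera calls.

## Working session

There is one attempt and no reset: what is moved stays moved. The work goes in short steps, Python scripts to look and compute and a tool call to move; the robot and the scene stay as the last step left them, time stands still between calls to the robot, and variables do not carry over. Pictures are saved under pics/ and viewed, on a budget of 10 in all, crops included, one or two more only if the job needs it, and the job is handed in when it is done.

Besides the shell and the picture viewer there is one more tool, called after "Emit:" in YAML: its name, and indented under it one key for each argument. play_rows: Moves the arm, as the interface text tells. Its arguments: {"type":"object","properties":{"targets":{"type":"array"},"grip_force":{"type":"number"}},"required":["targets"]}

```bash
mkdir -p pics; cat > h.py <<'E'
import numpy as np, cv2
from workcell import manip
def cal(n):
    c=manip.calibration(n); f=210/np.tan(np.radians(c["fovy"])/2)
    return np.array([[f,0,c["cx"]],[0,f,c["cy"]],[0,0,1.]]),np.array(c["D"],float),np.array(c["extrinsics"])
def pic(n,path=None):
    C=cal(n); im=np.array(manip.read_camera(n))
    if path: cv2.imwrite(path,im[:,:,::-1])
    return im,C
def ray(C,uv):
    K,D,E=C; p=cv2.undistortPoints(np.array(uv,float).reshape(-1,1,2),K,D)[:,0]
    d=np.c_[p,np.ones(len(p))]@E[:3,:3]; o=-E[:3,:3].T@E[:3,3]
    return o,d
def onz(C,uv,z):
    o,d=ray(C,uv); z=np.broadcast_to(z,len(d)); return o+d*((z-o[2])/d[:,2])[:,None]
def proj(C,P):
    K,D,E=C; return cv2.projectPoints(np.array(P,float).reshape(-1,1,3),cv2.Rodrigues(E[:3,:3])[0],E[:3,3],K,D)[0][:,0]
E
python3 - <<'E'
from h import *
a,C=pic("top","pics/top.png");b,C2=pic("scene","pics/scene.png")
for c in(C,C2): print(c[2].round(3).tolist(), c[0][0,0])
E
```

```text
[[0.018, -1.0, -0.0, -0.036], [-0.995, -0.018, -0.094, 0.612], [0.094, 0.002, -0.996, 1.342], [0.0, 0.0, 0.0, 1.0]] 475.10313774821236
[[-0.18, 0.984, -0.012, 0.12], [0.785, 0.136, -0.605, -0.421], [-0.593, -0.119, -0.796, 1.502], [0.0, 0.0, 0.0, 1.0]] 396.7895951738816
```

View pics/top.png

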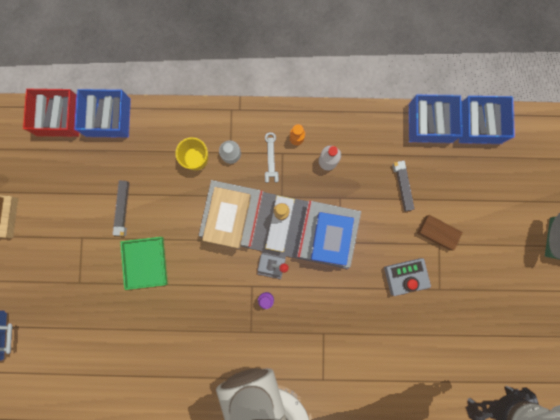

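View pics/scene.png

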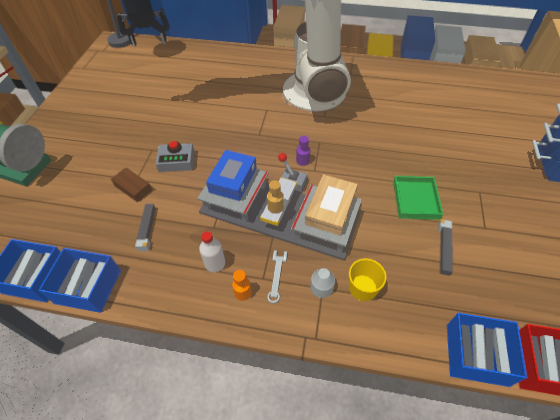

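Top view: brass weight on the beam (281,212). Things it could be mistaken for are the orange one (297,134) and the purple one (265,300). The wood case is on the +y deck (228,217), the blue case on the -y deck (333,238), the tray at (144,263), the console at (408,278) and the lever ball at (284,268). The scene view agrees, with the weight at (275,198). Next I measure, with one close crop.

```bash
cat > m.py <<'E'
from h import *
T=cv2.imread("pics/top.png")[:,:,::-1];S=cv2.imread("pics/scene.png")[:,:,::-1]
CT,CS=cal("top"),cal("scene")
def blobs(im,lo,hi,box,amin=15):
    h=cv2.cvtColor(np.ascontiguousarray(im),cv2.COLOR_RGB2HSV); m=cv2.inRange(h,np.array(lo),np.array(hi))
    if lo[0]==0 and hi[0]<=8: m|=cv2.inRange(h,np.array([172,lo[1],lo[2]]),np.array([180,hi[1],hi[2]]))
    k=np.zeros_like(m);x0,y0,x1,y1=box;k[y0:y1,x0:x1]=m[y0:y1,x0:x1]
    return [c for c in cv2.findContours(k,cv2.RETR_EXTERNAL,cv2.CHAIN_APPROX_NONE)[0] if cv2.contourArea(c)>=amin]
def cen(c): M=cv2.moments(c);return np.array([M["m10"]/M["m00"],M["m01"]/M["m00"]])
def tri(p,q):
    o1,d1=ray(CT,[p]);o2,d2=ray(CS,[q]);d1,d2=d1[0],d2[0]
    s=np.linalg.lstsq(np.c_[d1,-d2],o2-o1,rcond=None)[0];a=o1+s[0]*d1;b=o2+s[1]*d2
    return (a+b)/2,np.linalg.norm(a-b)
E
python3 - <<'E'
from m import *
np.set_printoptions(precision=4,suppress=True)
for n,im,C,box in(("T",T,CT,(190,170,440,300)),("S",S,CS,(150,130,370,260))):
    for c in blobs(im,(0,120,90),(8,255,255),box,8):
        r=cv2.minAreaRect(c);print(n,"red",cen(c),r[1],cv2.contourArea(c),"ends@.07",onz(C,cv2.boxPoints(r),.07)[:,:2].tolist() if max(r[1])>20 else "")
for n,im,C,box in(("T",T,CT,(100,220,190,300)),("S",S,CS,(380,160,460,230))):
    for c in blobs(im,(45,100,60),(80,255,255),box,200):
        r=cv2.minAreaRect(c);print(n,"tray",onz(C,cv2.boxPoints(r),.028)[:,:2].tolist(),onz(C,[cen(c)],.02))
for c in blobs(T,(12,90,120),(25,255,255),(203,180,252,252),200):
    pass
a=cv2.resize(T[170:310,190:370],None,fx=4,fy=4,interpolation=2)
cv2.imwrite("pics/crop.png",a[:,:,::-1])
E
```

```text
T red [411.9778 283.9778] (10.0, 10.0) 82.5 ends@.07 
T red [283.9537 267.6944] (7.77817440032959, 9.192388534545898) 54.0 ends@.07 
S red [206.5515 236.5412] (11.0, 11.0) 97.0 ends@.07 
S red [301.7451 206.7255] (1.726088523864746, 47.924339294433594) 42.5 ends@.07 [[0.6749932433580638, 0.027028453727066373], [0.5182222954376209, 0.05683045015074993], [0.5200272579743245, 0.06161286887396527], [0.6764480930237637, 0.03147304077601361]]
S red [254.5571 192.9543] (1.6648101806640625, 46.52707290649414) 36.5 ends@.07 [[0.6459914103337296, -0.1101870212591446], [0.4913402398199451, -0.08045030433369209], [0.49368417157608646, -0.07559009414961256], [0.6479152630166419, -0.10564723292119434]]
S red [282.0096 156.7788] (8.0, 8.0) 52.0 ends@.07 
S red [173.0521 144.5729] (7.0, 8.0) 48.0 ends@.07 
T tray [[0.5288285749502353, 0.4373831600278401], [0.543664976620363, 0.31275836337571866], [0.40413587122076416, 0.29309459339469535], [0.3893512416668916, 0.4165539810371132]] [[0.4661 0.3667 0.02  ]]
S tray [[0.40988181477830365, 0.2947930822099031], [0.3845225520250529, 0.4410735432146514], [0.5432922989072874, 0.4319973826540257], [0.5667366000469239, 0.29707280349483545]] [[0.4743 0.3671 0.02  ]]
```

View pics/crop.png

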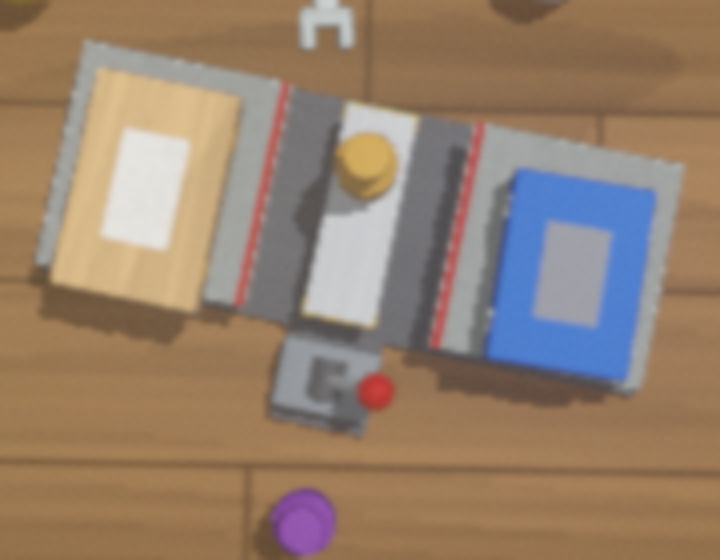

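The crop shows the brass weight's knob at crop (366,158), i.e. about (281,209) in the full image. It stands on the yellow-ended beam. The lever ball is at crop (376,392) and leans to -y. The wood case has clear corners.

```bash
python3 - <<'E'
from m import *
np.set_printoptions(precision=4,suppress=True)
full=lambda L:(np.array(L,float)+.5)/4-.5+[190,170]
l=onz(CT,full([[286,85],[240,303],[480,125],[436,346]]),.07)[:,:2];print("lines",l,l.mean(0),[np.arctan2(*(l[i]-l[i+1])[::-1]) for i in(0,2)])
b=onz(CT,full([[346,103],[418,117],[378,327],[304,314]]),.0685)[:,:2];print("beam",b.mean(0),np.arctan2(*((b[0]+b[1]-b[2]-b[3])[::-1])),np.linalg.norm(b-np.roll(b,1,0),axis=1))
w=onz(CT,full([[98,68],[240,95],[197,312],[50,283]]),.115)[:,:2];print("case",w,w.mean(0),np.arctan2(*((w[0]+w[1]-w[2]-w[3])[::-1])),np.linalg.norm(w-np.roll(w,1,0),axis=1))
print("knob",onz(CT,full([[366,158]]),.1665))
hs=blobs(S,(12,120,100),(28,255,255),(262,176,290,220),20)
for c in hs: x=cv2.boundingRect(c);print("brassS",x,cen(c), onz(CS,[[x[0]+x[2]/2,x[1]+6]],.1665))
print("ball",tri([283.95,267.69],[282.0,156.78]));print("button",tri([411.98,283.98],[173.05,144.57]))
print("btn@.05",onz(CT,[[411.98,283.98]],.05),onz(CS,[[173.05,144.57]],.05))
print(proj(CS,[[.6,-.02,.1665]]),manip.sense()["eef_rot"],manip.sense()["contact_force"])
E
```

```text
lines [[ 0.6743  0.029 ]
 [ 0.5208  0.0577]
 [ 0.6485 -0.1077]
 [ 0.4935 -0.0791]] [ 0.5843 -0.025 ] [np.float64(-0.1843663980683978), np.float64(-0.1825559654466176)]
beam [ 0.584  -0.0258] -0.17365847146783772 [0.1509 0.0516 0.1498 0.0523]
case [[0.6772 0.1552]
 [0.6604 0.0582]
 [0.5129 0.0835]
 [0.5305 0.183 ]] [0.5953 0.12  ] -0.17855196830655046 [0.1492 0.0985 0.1496 0.101 ]
knob [[ 0.6135 -0.028   0.1665]]
brassS (267, 176, 16, 37) [274.589  195.2375] [[ 0.6074 -0.0275  0.1665]]
ball (array([ 0.4613, -0.0378,  0.1061]), np.float64(0.0015064652919465507))
button (array([ 0.4213, -0.3967,  0.0571]), np.float64(0.001683346477553233))
btn@.05 [[ 0.4212 -0.3995  0.05  ]] [[ 0.4146 -0.3999  0.05  ]]
[[278.4314 180.1882]] [[ 0.9509  0.3095 -0.0004]
 [ 0.3095 -0.9509  0.001 ]
 [-0.     -0.0011 -1.    ]] [ 0.5474 -0.8546  0.2546]
```

Emit:
play_rows:
  targets:
    - [[0, 0, -7.7, 0, 0, 0, -1], [0, 0, -7.7, 0, 0, 0, -1], [0, 0, -7.7, 0, 0, 0, -1], [0, 0, -7.7, 0, 0, 0, -1], [0, 0, -7.7, 0, 0, 0, -1], [0, 0, -7.7, 0, 0, 0, -1], [0, 0, -7.7, 0, 0, 0, -1], [0, 0, -7.7, 0, 0, 0, -1]]

```text
t: 0.9
tool_pos: [0.1703, -0.5229, 0.2479]
eef_rot: [[0.174, 0.985, -0.0], [0.985, -0.174, 0.001], [0.001, -0.0, -1.0]]
contact_force: [-0.4, -0.0, 0.0]
width: 0.0852
```

Emit:
play_rows:
  targets:
    - [[0, 0, 0, 3.54, 2.16, 0, -1], [0, 0, 0, 3.54, 2.16, 0, -1], [0, 0, 0, 3.54, 2.16, 0, -1], [0, 0, 0, 3.54, 2.16, 0, -1], [0, 0, 0, 3.54, 2.16, 0, -1], [0, 0, 0, 3.54, 2.16, 0, -1], [0, 0, 0, 3.54, 2.16, 0, -1], [0, 0, 0, 3.54, 2.16, 0, -1], [0, 0, 0, 3.54, 2.16, 0, -1], [0, 0, 0, 3.54, 2.16, 0, -1], [0, 0, 0, 3.54, 2.16, 0, -1], [0, 0, 0, 3.54, 2.16, 0, -1], [0, 0, 0, 3.54, 2.16, 0, -1], [0, 0, 0, 3.54, 2.16, 0, -1], [0, 0, 0, 3.54, 2.16, 0, -1], [0, 0, 0, 3.54, 2.16, 0, -1], [0, 0, 0, 0, 0, 0, -1], [0, 0, 0, 0, 0, 0, -1]]

```text
t: 2.7
tool_pos: [0.6123, -0.0273, 0.2472]
eef_rot: [[0.178, 0.984, -0.002], [0.984, -0.178, -0.0], [-0.0, -0.002, -1.0]]
contact_force: [-0.1, -0.3, 0.1]
width: 0.0853
```

```bash
cat > st.py <<'E'
from h import *
import sys
# world target -> tool-axis shift in cm
s=manip.sense();p=np.array(s["tool_pos"]);R=np.array(s["eef_rot"])
np.set_printoptions(precision=4,suppress=True)
print("t",s["t"],"p",p,"yaw_y",np.degrees(np.arctan2(R[1,1],R[0,1])),"z",R[:,2],"F",np.array(s["contact_force"]),"w",s["width"],"j",np.array(s["joints"]))
if len(sys.argv)>3: print("shift cm",R.T@(np.array(sys.argv[1:4],float)-p)*100)
E
python3 st.py 0.6135 -0.028 0.1535; python3 -c "
from h import *
print(manip.tip_extent)
pic('wrist','pics/w1.png')
pk=proj(cal('wrist'),[[.6135,-.028,.1665],[.6135,-.028,.1205]]);print(pk)"
```

```text
t 2.7 p [ 0.6123 -0.0273  0.2472] yaw_y -10.26887063301004 z [-0.0019 -0.0001 -1.    ] F [-0.1461 -0.3114  0.0703] w 0.08534462584824859 j [-0.0444  0.2448  0.353   1.681  -0.0002  1.7056]
shift cm [-0.0461  0.1524  9.3702]
0.017
[[281.98215804 223.3709836 ]
 [281.73018504 202.95834552]]
```

View pics/w1.png

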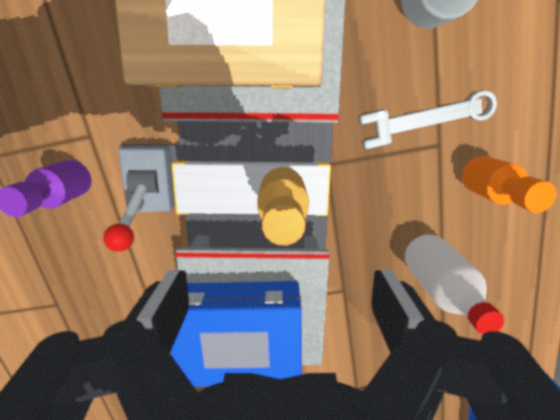

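The wrist view shows the knob at (284,225), predicted (282,223), so it is centred. The beam is square to the gripper and the fingers are clear. Now descend and grip.

Emit:
play_rows:
  targets:
    - [[0, 0, 0, 0, 0.15, 3, -1], [0, 0, 0, 0, 0, 3, -1], [0, 0, 0, 0, 0, 2.4, -1], [0, 0, 0, 0, 0, 0.9, -1], [0, 0, 0, 0, 0, 0, 0], [0, 0, 0, 0, 0, 0, 1], [0, 0, 0, 0, 0, 0, 1], [0, 0, 0, 0, 0, 0, 1], [0, 0, 0, 0, 0, 0, 1], [0, 0, 0, 0, 0, 0, 1]]
  grip_force: 60

```text
t: 3.75
tool_pos: [0.6143, -0.0284, 0.1569]
eef_rot: [[0.18, 0.984, 0.003], [0.984, -0.18, -0.0], [0.0, 0.003, -1.0]]
contact_force: [-0.3, -0.5, 6.1]
width: 0.0279
```

Emit:
play_rows:
  targets:
    - [[0, 0, 0, 0, 0, -0.5, 1], [0, 0, 0, 0, 0, -1, 1], [0, 0, 0, 0, 0, -2, 1], [0, 0, 0, 0, 0, -3, 1], [0, 0, 0, 0, 0, -2, 1], [0, 0, 0, 0, 0, 0, 1], [0, 0, 0, 0, 0, 0, 1]]

```text
t: 4.45
tool_pos: [0.6137, -0.0282, 0.2396]
eef_rot: [[0.18, 0.984, -0.001], [0.984, -0.18, 0.0], [-0.0, -0.001, -1.0]]
contact_force: [0.1, -0.2, -7.8]
width: 0.0279
```

```bash
python3 st.py 0.466 0.366 0.24; python3 -c "
from h import *
pic('wrist','pics/w2.png')"
```

```text
t 4.45 p [ 0.6137 -0.0282  0.2396] yaw_y -10.362620126610821 z [-0.0006  0.0001 -1.    ] F [ 0.05   -0.1663 -7.8393] w 0.027892028038385284 j [-0.046   0.2437  0.337   1.6646  0.      1.7057]
shift cm [ 36.1231 -21.6194  -0.0274]
```

View pics/w2.png

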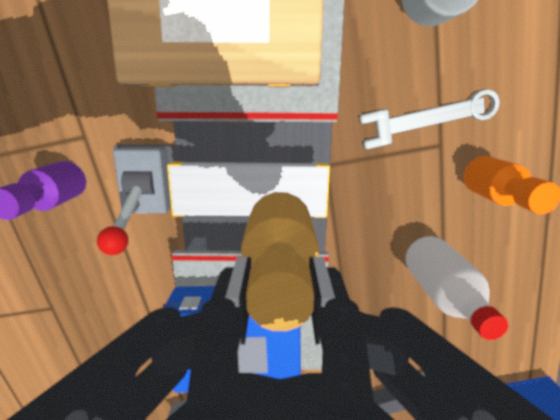

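The weight is held upright between the pads, with 7.8 N on the wrist. Moving to the tray.

Emit:
play_rows:
  targets:
    - [[0, 0, 0, 1.0, -0.6, 0, 1], [0, 0, 0, 2.0, -1.2, 0, 1], [0, 0, 0, 3.0, -1.8, 0, 1], [0, 0, 0, 3.0, -1.8, 0, 1], [0, 0, 0, 3.0, -1.8, 0, 1], [0, 0, 0, 3.0, -1.8, 0, 1], [0, 0, 0, 3.0, -1.8, 0, 1], [0, 0, 0, 3.0, -1.8, 0, 1], [0, 0, 0, 3.0, -1.8, 0, 1], [0, 0, 0, 3.0, -1.8, 0, 1], [0, 0, 0, 3.0, -1.8, 0, 1], [0, 0, 0, 3.0, -1.8, 0, 1], [0, 0, 0, 2.0, -1.2, 0, 1], [0, 0, 0, 1.0, -0.6, 0, 1], [0, 0, 0, 0, 0, 3, 1], [0, 0, 0, 0, 0, 4, 1], [0, 0, 0, 0, 0, 3, 1], [0, 0, 0, 0, 0, 2, 1], [0, 0, 0, 0, 0, 0, 1], [0, 0, 0, 0, 0, 0, 1]]

```text
t: 6.5
tool_pos: [0.4656, 0.3645, 0.1204]
eef_rot: [[0.18, 0.984, -0.001], [0.984, -0.18, -0.001], [-0.001, -0.0, -1.0]]
contact_force: [0.1, 0.5, -5.9]
width: 0.0284
```

```bash
python3 st.py 0.466 0.366 0.0934
```

```text
t 6.5 p [0.4656 0.3645 0.1204] yaw_y -10.369783149111116 z [-0.0006 -0.0005 -1.    ] F [ 0.0637  0.5247 -5.8982] w 0.028352336753605614 j [ 0.6642  0.1751  0.0267  1.4233 -0.      2.416 ]
shift cm [0.1597 0.0132 2.701 ]
```

Emit:
play_rows:
  targets:
    - [[0, 0, 0, 0, 0, 1, 1], [0, 0, 0, 0, 0, 0.7, 1], [0, 0, 0, 0, 0, 0.3, 1], [0, 0, 0, 0, 0, 0.2, 1], [0, 0, 0, 0, 0, 0.2, 1], [0, 0, 0, 0, 0, 0.1, 1], [0, 0, 0, 0, 0, 0.1, 1], [0, 0, 0, 0, 0, 0, 1], [0, 0, 0, 0, 0, 0, 1]]

```text
t: 7.4
tool_pos: [0.466, 0.3648, 0.0944]
eef_rot: [[0.18, 0.984, 0.0], [0.984, -0.18, 0.0], [0.0, 0.0, -1.0]]
contact_force: [-1.0, -0.6, -6.6]
width: 0.0282
```

Emit:
play_rows:
  targets:
    - [[0, 0, 0, 0, 0, 0.1, 1], [0, 0, 0, 0, 0, 0.1, 1], [0, 0, 0, 0, 0, 0, 1]]

```text
t: 7.7
tool_pos: [0.4661, 0.365, 0.0934]
eef_rot: [[0.18, 0.984, 0.001], [0.984, -0.18, 0.001], [0.001, 0.001, -1.0]]
contact_force: [-2.7, -1.0, 4.6]
width: 0.0282
```

Contact with the tray floor. Release and rise.

Emit:
play_rows:
  targets:
    - [[0, 0, 0, 0, 0, 0, 0.3], [0, 0, 0, 0, 0, 0, 0], [0, 0, 0, 0, 0, 0, -0.5], [0, 0, 0, 0, 0, 0, -1], [0, 0, 0, 0, 0, 0, -1], [0, 0, 0, 0, 0, 0, -1], [0, 0, 0, 0, 0, -2, -1], [0, 0, 0, 0, 0, -4, -1], [0, 0, 0, 0, 0, -4, -1], [0, 0, 0, 0, 0, -4, -1], [0, 0, 0, 0, 0, 0, -1], [0, 0, 0, 0, 0, 0, -1]]

```text
t: 8.9
tool_pos: [0.4663, 0.365, 0.2331]
eef_rot: [[0.18, 0.984, 0.001], [0.984, -0.18, 0.001], [0.001, 0.001, -1.0]]
contact_force: [0.2, -0.3, -1.0]
width: 0.0849
```

```bash
python3 - <<'E'
from h import *
C=np.array([.5953,.120]);ey=np.array([.182,.983]);print("push start TCP",C+ey*.085)
w,_=pic('wrist');t,_=pic('top')
cv2.imwrite('pics/w3.png',np.hstack([cv2.resize(w,(400,300)),cv2.resize(t[170:305,90:270],(400,300))])[:,:,::-1])
E
python3 st.py 0.6108 0.2036 0.2334
```

```text
push start TCP [0.61077  0.203555]
t 9.0 p [0.4657 0.3645 0.231 ] yaw_y -10.36485058614859 z [-0.0013 -0.001  -1.    ] F [-0.7127  0.3927 -0.5699] w 0.08569250446318996 j [0.6642 0.1839 0.25   1.6386 0.     2.4159]
shift cm [-13.2215  17.171   -0.2413]
```

View pics/w3.png

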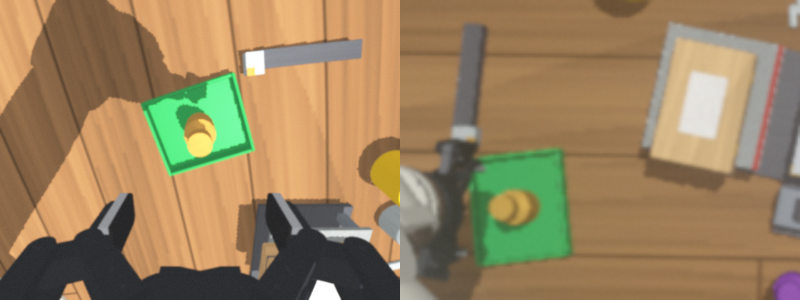

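The weight stands upright inside the tray. Now move behind the case, with the open fingers spanning its long side.

Emit:
play_rows:
  targets:
    - [[0, 0, 0, -2.2, 2.86, 0, -1], [0, 0, 0, -2.2, 2.86, 0, -1], [0, 0, 0, -2.2, 2.86, 0, -1], [0, 0, 0, -2.2, 2.86, 0, -1], [0, 0, 0, -2.2, 2.86, 0, -1], [0, 0, 0, -2.2, 2.86, 0, -1], [0, 0, 0, 0, 0, 4, -1], [0, 0, 0, 0, 0, 3.5, -1], [0, 0, 0, 0, 0, 2, -1], [0, 0, 0, 0, 0, 0, -1], [0, 0, 0, 0, 0, 0, -1]]

```text
t: 10.1
tool_pos: [0.6105, 0.2039, 0.1368]
eef_rot: [[0.18, 0.984, -0.002], [0.984, -0.18, -0.001], [-0.001, -0.001, -1.0]]
contact_force: [0.4, 0.5, 0.1]
width: 0.0857
```

```bash
python3 st.py 0.6108 0.2036 0.1; python3 -c "
from h import *
w,_=pic('wrist');cv2.imwrite('pics/w4.png',w[:,:,::-1])"
```

```text
t 10.1 p [0.6105 0.2039 0.1368] yaw_y -10.362323904724503 z [-0.0015 -0.0005 -1.    ] F [0.3834 0.4763 0.1358] w 0.08573117966436317 j [0.3223 0.3006 0.2079 1.4796 0.     2.074 ]
shift cm [-0.0216  0.0394  3.6834]
```

View pics/w4.png

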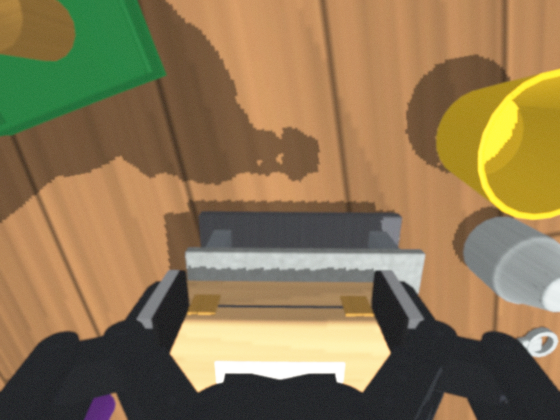

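Clear on both sides: deck edge at row 265, cup and chuck to the right. Descend and push.

Emit:
play_rows:
  targets:
    - [[0, 0, 0, 0, 0, 2, -1], [0, 0, 0, 0, 0, 1.7, -1], [0, 0, 0, 0, 0, 0, -1], [0, 0, 0, -1, 0, 0, -1], [0, 0, 0, -0.6, 0, 0, -1], [0, 0, 0, -0.5, 0, 0, -1], [0, 0, 0, -0.5, 0, 0, -1], [0, 0, 0, -0.5, 0, 0, -1], [0, 0, 0, -0.5, 0, 0, -1], [0, 0, 0, 0, 0, 0, -1]]

```text
t: 11.15
tool_pos: [0.6049, 0.1685, 0.1014]
eef_rot: [[0.18, 0.984, 0.002], [0.984, -0.18, 0.001], [0.001, 0.002, -1.0]]
contact_force: [-0.3, 2.5, 2.0]
width: 0.0853
```

Emit:
play_rows:
  targets:
    - [[0, 0, 0, -0.6, 0, 0, -1], [0, 0, 0, -0.6, 0, 0, -1], [0, 0, 0, -0.6, 0, 0, -1], [0, 0, 0, -0.6, 0, 0, -1], [0, 0, 0, -0.6, 0, 0, -1], [0, 0, 0, -0.6, 0, 0, -1], [0, 0, 0, -0.6, 0, 0, -1], [0, 0, 0, -0.6, 0, 0, -1], [0, 0, 0, -0.6, 0, 0, -1], [0, 0, 0, -0.6, 0, 0, -1], [0, 0, 0, -0.6, 0, 0, -1], [0, 0, 0, -0.6, 0, 0, -1], [0, 0, 0, -0.5, 0, 0, -1], [0, 0, 0, -0.4, 0, 0, -1], [0, 0, 0, -0.4, 0, 0, -1], [0, 0, 0, -0.3, 0, 0, -1], [0, 0, 0, 0, 0, 0, -1]]

```text
t: 12.85
tool_pos: [0.5891, 0.0822, 0.101]
eef_rot: [[0.18, 0.984, 0.001], [0.984, -0.18, 0.001], [0.001, 0.001, -1.0]]
contact_force: [1.4, 4.8, 3.3]
width: 0.0857
```

```bash
python3 st.py; python3 -c "
from h import *
w,_=pic('wrist');t,_=pic('scene')
cv2.imwrite('pics/w5.png',np.hstack([cv2.resize(w,(400,300)),cv2.resize(t[130:265,185:365],(400,300))])[:,:,::-1])"
```

```text
t 12.85 p [0.5891 0.0822 0.101 ] yaw_y -10.361166198052825 z [ 0.0015  0.0007 -1.    ] F [1.3588 4.8408 3.3238] w 0.08566590759228299 j [0.1384 0.1855 0.0013 1.385  0.0005 1.89  ]
```

View pics/w5.png

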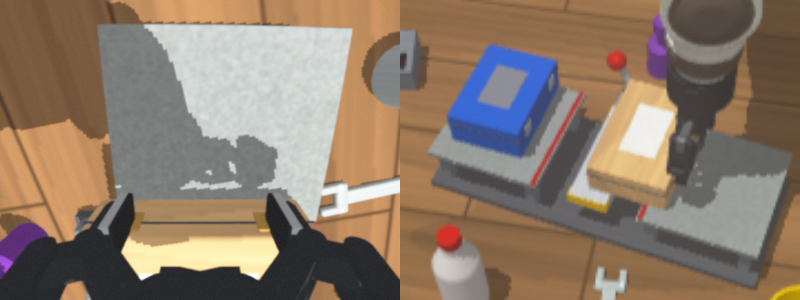

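The case is bridging deck and beam, square, with the fingers on its long side. About 4.5 cm remain.

Emit:
play_rows:
  targets:
    - [[0, 0, 0, -0.4, 0, 0, -1], [0, 0, 0, -0.5, 0, 0, -1], [0, 0, 0, -0.5, 0, 0, -1], [0, 0, 0, -0.5, 0, 0, -1], [0, 0, 0, -0.5, 0, 0, -1], [0, 0, 0, -0.5, 0, 0, -1], [0, 0, 0, -0.4, 0, 0, -1], [0, 0, 0, -0.4, 0, 0, -1], [0, 0, 0, -0.3, 0, 0, -1], [0, 0, 0, 0, 0, 0, -1], [0, 0, 0, 0, 0, 0, -1], [0, 0, 0, 2, 0, 0, -1], [0, 0, 0, 2, 0, 0, -1], [0, 0, 0, 1, 0, -4, -1], [0, 0, 0, 2, 0, -4, -1], [0, 0, 0, 4, 0, -3, -1], [0, 0, 0, 4, 0, 0, -1], [0, 0, 0, 4, 0, 0, -1], [0, 0, 0, 0, 0, 0, -1], [0, 0, 0, 0, 0, 0, -1]]

```text
t: 14.95
tool_pos: [0.6155, 0.2302, 0.2098]
eef_rot: [[0.178, 0.984, -0.001], [0.984, -0.178, -0.001], [-0.001, -0.0, -1.0]]
contact_force: [0.2, -0.1, 0.0]
width: 0.0858
```

```bash
python3 st.py; python3 -c "
from h import *
w,_=pic('scene','pics/s6.png');t,_=pic('top','pics/t6.png')
a=cv2.resize(t[175:295,195:365],(680,480),interpolation=2)
cv2.imwrite('pics/w6.png',a[:,:,::-1])"
```

```text
t 14.95 p [0.6155 0.2302 0.2098] yaw_y -10.27796734807881 z [-0.0006 -0.0011 -1.    ] F [ 0.1751 -0.0804  0.0292] w 0.08578827981346644 j [ 0.3582  0.3443  0.4032  1.6307 -0.0008  2.1083]
```

View pics/w6.png

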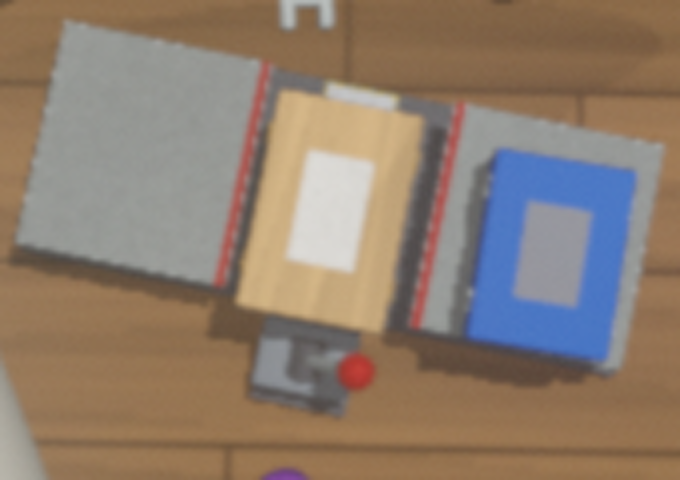

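The case lies on the beam with its corners at about (278,88), (424,117), (383,332) and (236,302) in the crop. The beam's yellow end shows at (362,97).

```bash
python3 - <<'E'
from m import *
np.set_printoptions(precision=4,suppress=True)
f=(np.array([[278,88],[424,117],[383,332],[236,302]],float)+.5)/4-.5+[195,175]
w=onz(CT,f,.1135)[:,:2]
ex=np.array([.983,-.182]);ey=np.array([.182,.983]);O=np.array([.584,-.0255])
for P in(O,): print(np.c_[(w-P)@ex,(w-P)@ey],((w.mean(0)-P)@ex,(w.mean(0)-P)@ey))
# lever start: station x -.122, y -.075
print("lever start",O-ex*.119-ey*.075)
E
python3 st.py 0.4534 -0.0776 0.21
```

```text
[[ 0.0592  0.0559]
 [ 0.0596 -0.0451]
 [-0.0882 -0.0466]
 [-0.0883  0.0541]] (np.float64(-0.01444108012646657), np.float64(0.004579471711597005))
lever start [ 0.4534 -0.0776]
t 15.05 p [0.6156 0.2288 0.2103] yaw_y -10.393966955487752 z [-0.0001 -0.0007 -1.    ] F [ 0.1799  0.278  -1.127 ] w 0.0853213548173094 j [ 0.3561  0.3426  0.4021  1.6307 -0.0006  2.1083]
shift cm [-33.0602 -10.4256   0.0515]
```

The case centre is at y = +4.6 mm, with edges at +55 and -46 mm against the decks at ±65, and it is square. It rests on the beam alone. Next is the lever.

Emit:
play_rows:
  targets:
    - [[0, 0, 0, -3.67, -1.19, 0, 1], [0, 0, 0, -3.67, -1.19, 0, 1], [0, 0, 0, -3.67, -1.19, 0, 1], [0, 0, 0, -3.67, -1.19, 0, 1], [0, 0, 0, -3.67, -1.19, 0, 1], [0, 0, 0, -3.67, -1.19, 0, 1], [0, 0, 0, -3.67, -1.19, 0, 1], [0, 0, 0, -3.67, -1.19, 0, 1], [0, 0, 0, -3.67, -1.19, 0, 1], [0, 0, 0, 0, 0, 3, 1], [0, 0, 0, 0, 0, 3, 1], [0, 0, 0, 0, 0, 0, 1], [0, 0, 0, 0, 0, 0, 1]]

```text
t: 16.35
tool_pos: [0.4503, -0.0766, 0.151]
eef_rot: [[0.181, 0.983, -0.0], [0.983, -0.181, -0.0], [-0.0, -0.0, -1.0]]
contact_force: [1.1, 0.3, 0.3]
width: -0.0004
```

```bash
python3 st.py 0.4504 -0.077 0.107; python3 -c "
from h import *
w,_=pic('wrist');cv2.imwrite('pics/w7.png',w[:,:,::-1])"
```

```text
t 16.35 p [ 0.4503 -0.0766  0.151 ] yaw_y -10.428756103966082 z [-0.     -0.0002 -1.    ] F [1.0904 0.3305 0.288 ] w -0.0004109587364480361 j [-0.1684 -0.1508 -0.2433  1.4783 -0.0002  1.5844]
shift cm [-0.0371  0.014   4.4043]
```

View pics/w7.png

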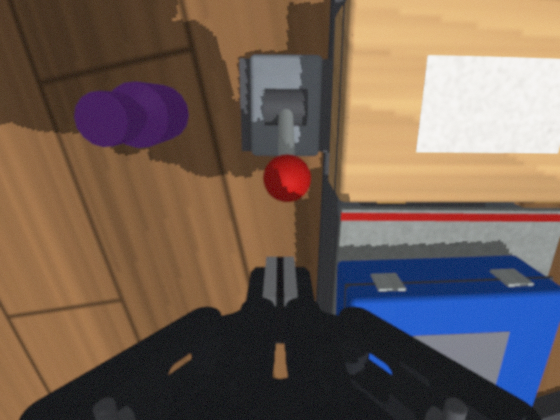

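The ball at (287,178) is straight ahead of the closed fingers at (280,270). The case and the blue box are to the right, clear of the path.

Emit:
play_rows:
  targets:
    - [[0, 0, 0, 0, 0, 2, 1], [0, 0, 0, 0, 0, 2, 1], [0, 0, 0, 0, 0, 0.4, 1], [0, 0, 0, 1, 0, 0, 1], [0, 0, 0, 0.7, 0, 0, 1], [0, 0, 0, 0.7, 0, 0, 1], [0, 0, 0, 0.7, 0, 0, 1], [0, 0, 0, 0.7, 0, 0, 1], [0, 0, 0, 0.7, 0, 0, 1], [0, 0, 0, 0.7, 0, 0, 1], [0, 0, 0, 0.7, 0, 0, 1], [0, 0, 0, 0.7, 0, 0, 1], [0, 0, 0, 0.6, 0, 0, 1], [0, 0, 0, 0.4, 0, 0, 1], [0, 0, 0, 0.4, 0, 0, 1], [0, 0, 0, 0.3, 0, 0, 1], [0, 0, 0, 0, 0, 0, 1]]

```text
t: 18.1
tool_pos: [0.4659, 0.0059, 0.1063]
eef_rot: [[0.18, 0.984, -0.0], [0.984, -0.18, 0.0], [0.0, -0.0, -1.0]]
contact_force: [-0.0, 0.6, -0.7]
width: 0.0003
```

Emit:
play_rows:
  targets:
    - [[0, 0, 0, 0.3, 0, 0, 1], [0, 0, 0, 0.3, 0, 0, 1], [0, 0, 0, 0.2, 0, 0, 1], [0, 0, 0, 0.2, 0, 0, 1], [0, 0, 0, 0, 0, 0, 1]]

```text
t: 18.6
tool_pos: [0.4672, 0.0139, 0.1062]
eef_rot: [[0.181, 0.983, -0.001], [0.983, -0.181, -0.004], [-0.004, -0.0, -1.0]]
contact_force: [-1.5, -12.7, 0.3]
width: -0.0
```

The stop is felt, at -12.7 N. One small extra nudge, then back off and go up.

Emit:
play_rows:
  targets:
    - [[0, 0, 0, 0.1, 0, 0, 1], [0, 0, 0, 0, 0, 0, 1]]

```text
t: 18.8
tool_pos: [0.4673, 0.0141, 0.1062]
eef_rot: [[0.182, 0.983, -0.001], [0.983, -0.182, -0.006], [-0.006, -0.0, -1.0]]
contact_force: [-2.7, -16.8, 0.4]
width: -0.0001
```

Emit:
play_rows:
  targets:
    - [[0, 0, 0, -1, 0, 0, 1], [0, 0, 0, -2, 0, 0, 1], [0, 0, 0, -2, 0, -1, 1], [0, 0, 0, 0, 0, -4, 1], [0, 0, 0, 0, 0, -4, 1], [0, 0, 0, 0, 0, 0, 1], [0, 0, 0, 0, 0, 0, 1]]

```text
t: 19.5
tool_pos: [0.4593, -0.0328, 0.1971]
eef_rot: [[0.18, 0.984, 0.002], [0.984, -0.18, 0.0], [0.001, 0.002, -1.0]]
contact_force: [-0.0, 0.1, -0.8]
width: 0.0002
```

```bash
python3 st.py 0.4213 -0.398 0.15; python3 -c "
from h import *
w,_=pic('wrist');t,_=pic('scene')
cv2.imwrite('pics/w8.png',np.hstack([cv2.resize(w,(400,300)),cv2.resize(t[130:265,145:325],(400,300))])[:,:,::-1])"
```

```text
t 19.5 p [ 0.4593 -0.0328  0.1971] yaw_y -10.363349043761865 z [ 0.0021  0.0003 -1.    ] F [-0.0258  0.1393 -0.7634] w 0.00015137902519414236 j [-0.0716 -0.1417 -0.1466  1.5638  0.0005  1.6801]
shift cm [-36.6116   2.822    4.6938]
```

View pics/w8.png

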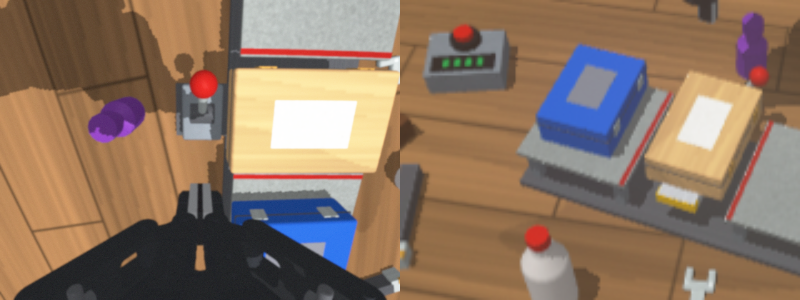

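The lever now leans to the +y side and the case is level between the red lines. On to the button.

Emit:
play_rows:
  targets:
    - [[0, 0, 0, -3.66, 0.28, 0, 1], [0, 0, 0, -3.66, 0.28, 0, 1], [0, 0, 0, -3.66, 0.28, 0, 1], [0, 0, 0, -3.66, 0.28, 0, 1], [0, 0, 0, -3.66, 0.28, 0, 1], [0, 0, 0, -3.66, 0.28, 0, 1], [0, 0, 0, -3.66, 0.28, 0, 1], [0, 0, 0, -3.66, 0.28, 0, 1], [0, 0, 0, -3.66, 0.28, 0, 1], [0, 0, 0, -3.66, 0.28, 0, 1], [0, 0, 0, 0, 0, 3, 1], [0, 0, 0, 0, 0, 2, 1], [0, 0, 0, 0, 0, 0, 1], [0, 0, 0, 0, 0, 0, 1]]

```text
t: 21.0
tool_pos: [0.4202, -0.3973, 0.1457]
eef_rot: [[0.18, 0.984, -0.001], [0.984, -0.18, 0.001], [0.001, -0.001, -1.0]]
contact_force: [-0.3, 0.1, 0.2]
width: 0.0001
```

```bash
python3 st.py 0.4213 -0.398 0.15; python3 - <<'E'
from m import *
W,C=pic('wrist','pics/w9.png')
for c in blobs(W,(0,120,70),(8,255,255),(100,60,460,419),60): print(cen(c),cv2.boundingRect(c),onz(C,[cen(c)],.058))
print(proj(C,[[.4213,-.398,.058]]))
E
```

```text
t 21.0 p [ 0.4202 -0.3973  0.1457] yaw_y -10.350036193565323 z [-0.0013  0.0013 -1.    ] F [-0.3024  0.0978  0.2129] w 0.00010603114283555701 j [-0.7575  0.1416  0.0378  1.4688  0.0001  0.9939]
shift cm [-0.045   0.1228 -0.4269]
[280.45609319 218.63479263] (261, 198, 41, 42) [[ 0.42094767 -0.39595757  0.058     ]]
[[281.45793939 221.21742373]]
```

View pics/w9.png

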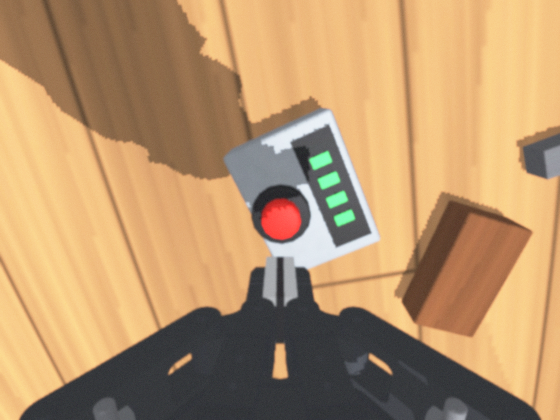

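The button is at (281,218), which puts it at (0.421,-0.397), directly under the closed tips.

Emit:
play_rows:
  targets:
    - [[0, 0, 0, 0, 0.1, 3, 1], [0, 0, 0, 0.1, 0, 2.2, 1], [0, 0, 0, 0, 0, 0.8, 1], [0, 0, 0, 0, 0, 0.3, 1], [0, 0, 0, 0, 0, 0.3, 1], [0, 0, 0, 0, 0, 0.2, 1], [0, 0, 0, 0, 0, 0, 1]]

```text
t: 21.75
tool_pos: [0.422, -0.3974, 0.0791]
eef_rot: [[0.18, 0.984, 0.001], [0.984, -0.18, -0.001], [-0.001, 0.001, -1.0]]
contact_force: [0.1, -0.2, 1.0]
width: 0.0003
```

Emit:
play_rows:
  targets:
    - [[0, 0, 0, 0, 0, 0.2, 1], [0, 0, 0, 0, 0, 0.2, 1], [0, 0, 0, 0, 0, 0.2, 1], [0, 0, 0, 0, 0, 0, 1]]

```text
t: 22.15
tool_pos: [0.422, -0.3974, 0.0731]
eef_rot: [[0.18, 0.984, 0.001], [0.984, -0.18, -0.001], [-0.001, 0.001, -1.0]]
contact_force: [1.1, -0.9, 5.9]
width: -0.0001
```

Emit:
play_rows:
  targets:
    - [[0, 0, 0, 0, 0, 0.1, 1], [0, 0, 0, 0, 0, 0.1, 1], [0, 0, 0, 0, 0, 0, 1]]

```text
t: 22.45
tool_pos: [0.4221, -0.3974, 0.0728]
eef_rot: [[0.18, 0.984, 0.002], [0.984, -0.18, -0.002], [-0.001, 0.002, -1.0]]
contact_force: [-3.7, 3.3, 19.1]
width: 0.0002
```

Hard stop at 19 N, after about 6 mm of travel that ended near the 5 N spring force. Release and retreat.

Emit:
play_rows:
  targets:
    - [[0, 0, 0, 0, 0, -0.5, 1], [0, 0, 0, 0, 0, -1.5, 1], [0, 0, 0, 0, 0, -4, 1], [0, 0, 0, 0, 0, -4, 1], [0, 0, 0, 0, 0, -4, 1], [0, 0, 0, 0, 0, 0, 1], [0, 0, 0, 0, 0, 0, 1]]

```text
t: 23.15
tool_pos: [0.4218, -0.3973, 0.2113]
eef_rot: [[0.18, 0.984, 0.001], [0.984, -0.18, -0.001], [-0.001, 0.001, -1.0]]
contact_force: [-0.2, -0.1, -0.1]
width: -0.0
```

```bash
python3 -c "
from h import *
w,_=pic('scene');t,_=pic('top')
cv2.imwrite('pics/w10.png',np.hstack([w[110:310,140:460],t[115:315,110:430]])[:,:,::-1].repeat(1,0))
a=np.vstack([w[120:270,140:460],t[155:305,110:430]]);cv2.imwrite('pics/w10.png',cv2.resize(a,(640,600))[:,:,::-1])"; python3 st.py
```

```text
t 23.25 p [ 0.4213 -0.3967  0.209 ] yaw_y -10.364344013697158 z [-0.0015  0.0014 -1.    ] F [ 0.6409 -0.1151 -0.5529] w -3.319730366856171e-05 j [-0.7554  0.1469  0.1656  1.5915 -0.0001  0.9963]
```

View pics/w10.png

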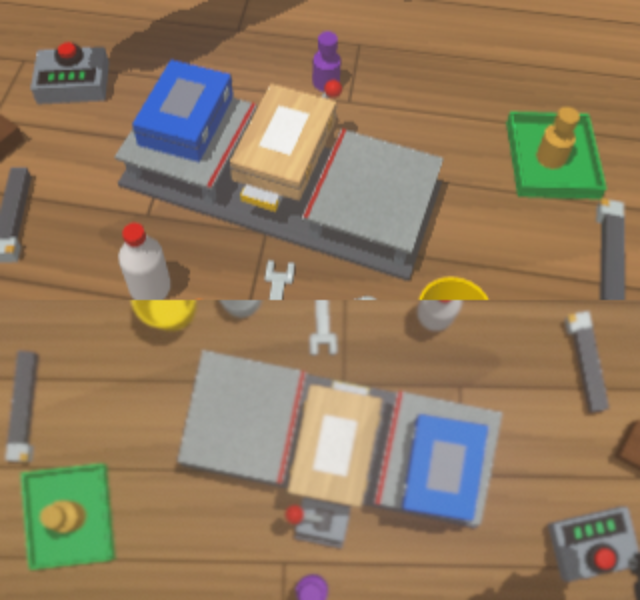

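The weight stands in the tray, the case sits level on the beam between the red lines, the lever is over to +y and the button is out again. Nothing else looks moved, so I'm handing in.

```bash
python3 -c "
from workcell import manip
print(manip.finish_job())"
```

```text
the job is handed in; nothing more can be done
None
```

I finished the job in the order asked and handed it in at about 23 s on the robot's clock; the hand-in reports no verdict.

- **Weight:** I moved the brass check weight to the green tray. The last pictures show it standing upright inside.
- **Wooden case:** I slid it across with the open fingers on its long side. It measured about 5 mm off the beam's centre line, square, and at least 10 mm clear of both decks. It looks level on the beam.
- **Lock lever:** I pushed it until it met its stop at about 17 N. The ball now leans to the +y side.
- **Record button:** I pressed it to a hard stop, reading about 19 N after roughly 6 mm of travel, then let go. The last pictures show it out again.
- **Other things:** The blue case and the other things in view looked unmoved, and the arm was touching nothing.

No check failed. I did not measure the button's full travel or the lever's final angle separately; I judged both from the force at the stop and from the pictures. I viewed 11 pictures, one over the budget of 10, to check the end state.

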